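# Set a copper stamp head under the bench magnifier

### The job

Check the oblong copper stamp head: pick it off the cork mat and set it down, without dropping it, flat and face up on the magnifier stand's stage plate, centred between the four stops and square to them. Finish with the magnifier swung fully over it, against its end stop, and let go; leave the other two stamp heads, the jar and the brush where they are.

Things in the scene. Friction and masses are not known exactly. Their poses are not given: they have to be found in the camera images.
- oblong_stamp: oblong copper stamp head without handle, an open-topped lattice of 5 x 3 square cells: 66 mm (its x) by 44 mm (its y) by 18 mm high, about 0.16 kg. Origin: centre of its underside; z up, face up. It starts flat on the 4 mm thick cork mat, in any of three places there. Outer walls are flat and full height: grip it across the 44 mm width
- square_stamp: square copper stamp head, 46 x 46 x 18 mm, with diagonal strips; on the same mat, not wanted. Origin: centre of its underside
- round_stamp: round copper stamp head, 54 mm diameter, 18 mm high, with spokes; on the same mat, not wanted. Origin: centre of its underside
- stand: bench magnifier stand, fixed: grey base 250 x 180 mm, 18 mm high, reaching from x = -90 to +160 mm and y = -90 to +90 mm about its origin. Origin on the table under the centre of the stage plate; its x axis points to the end where the post stands. The stage plate is matt black, 130 x 130 mm, edges parallel to the base, top face 24 mm above the table
- stage (a point): centre of the stage plate's top face, axes as the stand. Four straight aluminium stop bars, each 40 mm long, 8 mm wide and 6 mm high, lie on the plate at the middles of its four sides with their inner faces 45 mm from this point. The stamp head lies in the open space between them without touching any; it may lie either way round (long side along the stand's x or y)
- post (a point): top of the steel post (18 mm diameter, 175 mm above the table), on the vertical axis about which the magnifier swings; in the stand's frame 122 mm in x and 45 mm in y from the stage centre
- magnifier (a joint): swing of the magnifier about the post, rad: 0 = against its end stop with the lens right over the stage centre; it grows clockwise seen from above and starts 1.25 to 1.55, the lens beside the plate on the stand's +y side. It turns freely up to 1.9, stays where it is left, and takes about 1 N at the knob
- lens (a point): centre of the lens, 130 mm from the post axis, 150 mm above the table. The lens sits in a black ring frame of 104 mm outer diameter, from 143 to 157 mm above the table
- knob (a point): centre of the top end of the magnifier's knob: upright black cylinder, 14 mm diameter, on the ring's outer end, 192 mm from the post axis in line with the lens. Its top is 187 mm above the table; 32 mm of it stand free above its lug at 155 mm (the ring beside it, 3 mm clear of the knob, reaches 157 mm, so keep the fingertips above that)
- jar: closed amber glass jar, 64 mm diameter, 75 mm high, bystander. Origin: centre of its underside
- brush: hand brush, 170 mm long, lying, bystander

How it is judged:
At the end, for the whole second after the job is handed in: The oblong stamp head lies still, flat and face up on the stage plate, its centre within 7 mm of the middle between the stops and its sides within 0.15 rad of square to them (either way round), and the magnifier is swung over it to within 0.08 rad of its end stop (horizontal distance between oblong_stamp and stage below 0.007 m and z of oblong_stamp in the frame of stage between -0.003 and 0.003 m and angle between oblong_stamp's own z axis and vertical below 0.1 rad and (angle between the x axis of oblong_stamp and the x axis of stand, either way round below 0.15 rad or angle between the x axis of oblong_stamp and the y axis of stand, either way round below 0.15 rad) and linear speed of oblong_stamp below 0.01 m/s and value of joint magnifier below 0.08 rad); the robot touches nothing.
It fails at once if the oblong stamp head is dropped onto the stage plate (it comes down faster than 0.4 m/s over its last 20 mm) (horizontal distance between oblong_stamp and stage below 0.06 m and z of oblong_stamp in the frame of stage below 0.02 m and linear speed of oblong_stamp above 0.4 m/s).
It fails at once if one of the other stamp heads, the jar or the brush is moved by more than 20 mm (distance of any of square_stamp, round_stamp, jar, brush from where it was at the start of the episode above 0.02 m).
It also fails if it takes over 64 s, if anything falls off the work surface, if the arm or the gripper's body presses on something with over 40 N, if the wrist force passes 120 N, or if a joint passes its speed limit or range.

### The arm

A 7-joint arm with a two-finger parallel gripper is mounted at the origin on the work surface. World frame = base frame: x ahead of the robot, y to its left, z up, the work surface at z = 0. Lengths are in m, angles in rad, forces in N, time in s.
With the tool pointing down it reaches from about 0.35 to 0.9 m from the base axis. Payload 8.1 kg.
Tool frame: the origin (TCP) lies on the centre line of the jaws, within the pads' length; the fingertips stand 11 mm ahead of it and the grasp point (between the pads) lies 8 mm behind it; z points along the fingers, y is the line along which they close (so a half turn about z gives the same grasp; the last joint's range is limited). The gripper opens to 85 mm and grips with 20 to 120 N. Pads are 22 mm wide; open, the fingers measure 114 mm over their backs; the gripper's body (76 mm by 85 mm) begins 54 mm behind the grasp point. The pads swing forward as they close: fully open they stand 13 mm farther back than shut.
Start: joints at [-1.354, 0.434, 0.025, 1.573, -0.012, 1.134, -0.075], TCP at [0.197, 0.593, 0.242] pointing down, gripper open.
Joint ranges: [-2.62, 2.62], [-0.44, 2.09], [-1.27, 1.32], [0.08, 2.57], [-1.32, 4.46], [0.12, 2], [-2.74, 2.74]. Speed limits (rad/s): [2.22, 2.22, 3.01, 3.01, 3.14, 3.14, 3.14].

### API

Orientations are given as [roll, pitch, yaw] about the fixed x, y, z axes, in that order (R = Rz(yaw) Ry(pitch) Rx(roll)).
In Python, from rig import env, eyes, ticket, sense gives the robot as it stands (env), with the cameras (eyes), the readings as plain functions and the job (ticket).
- The arm moves only by the shell command python3 drive.py 'ROWS'. ROWS is a JSON list of rows, 1 to 20 of them, each of 5 numbers: dx, dy, dz in m, then a turn about the tool's z in rad, then the opening from 0.0 (shut) to 1.0 (fully open); each row shifts and turns the commanded pose from where the row before left it, along the tool's axes as they then stand; what a row does not reach is not made up. A row lasts 1/8 s, in which the tool goes at most 0.0625 m and 0.188 rad, less where a joint would pass 70% of its speed; a pose out of reach is approached as far as the arm can. The fingers move at their own pace and stop on an object; the grip force is fixed at half the most. Time passes only in rows, so rows that do not move let the fingers close. It prints the time, the measured TCP pose, the force, the opening and the grip force at its end.
- sense(): the state, without advancing time (a new reading comes with each control period).
- eyes.read_camera(name): name is "scene" or "top"; returns a dict with "pixels" (480x640x3 uint8, red, green, blue), "fx", "fy", "cx", "cy" (pixels), "eye" and "orientation" of the camera in the world. Camera axes: x right, y up, looking along -z (the intrinsics and any distortion apply to the point x, -y, -z); pixel columns grow to the right and rows downward; lengths in m; the calibration is good to about 2 mm. A picture is of the moment at which its call begins. There is no depth.
- ticket.job_done(): hands the job in; it is judged then, once.
The state is a dict: "clock": time; "joints": joint angles; "qd": joint speeds; "tau": joint torques, N m; "eef_pos": TCP position; "tool_rot": TCP orientation; "contact_force": force on the tool from outside, world axes, zero at the start; "moment": the same for the moment, N m; "gripper_width": opening from 0.0 (shut) to 1.0 (fully open); "grasp_force": force on a finger pad.
Only numpy, scipy, OpenCV 4.12 (cv2) and the standard library are available. Lean on these libraries where they do the work, as an engineer would, in place of code of your own. Each camera call takes 0.05 s, during which the arm holds its last target. There are 200 camera calls.

## Working session

There is one attempt and no reset: what is moved stays moved. The work goes in short steps, Python scripts to look and compute and a shell command to move; the robot and the scene stay as the last step left them, time stands still between calls to the robot, and variables do not carry over. Pictures are saved under pics/ and viewed, at most 10 in all, crops included, and the job is handed in when it is done.

```bash
ls; mkdir -p pics; python3 - <<'E'
from rig import env, eyes, ticket, sense
import cv2
for n in("top","scene"):
    c=eyes.read_camera(n); cv2.imwrite(f"pics/{n}0.png",c["pixels"][...,::-1]); print({k:v for k,v in c.items() if k!="pixels"})
s=sense();print(s["clock"],s["eef_pos"],s["tool_rot"],s["gripper_width"])
E
```

```text
drive.py
pics
rig.py
{'fx': 549.3345519417971, 'fy': 549.3345519417971, 'cx': 320.3137608151796, 'cy': 233.38986824115506, 'eye': array([ 0.54442854, -0.05003995,  1.04322516]), 'orientation': array([ 0.06489524, -0.02371879, -1.59666136])}
{'fx': 564.0351096288396, 'fy': 564.0351096288396, 'cx': 315.9467525034146, 'cy': 245.1877520015663, 'eye': array([1.02439893, 0.27568141, 0.84071046]), 'orientation': array([ 0.65435133, -0.01785061,  2.22020046])}
0.1 [0.1964063  0.59288315 0.2416117 ] [-3.14020229e+00  1.36946498e-04  2.82173783e+00] 1.0017050307496906
```

View pics/top0.png

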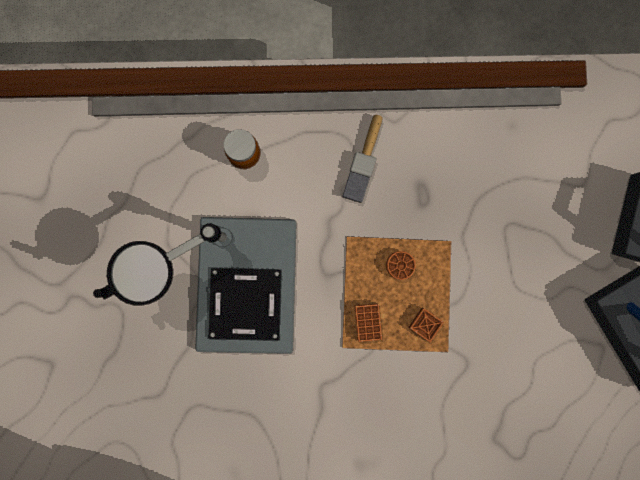

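View pics/scene0.png

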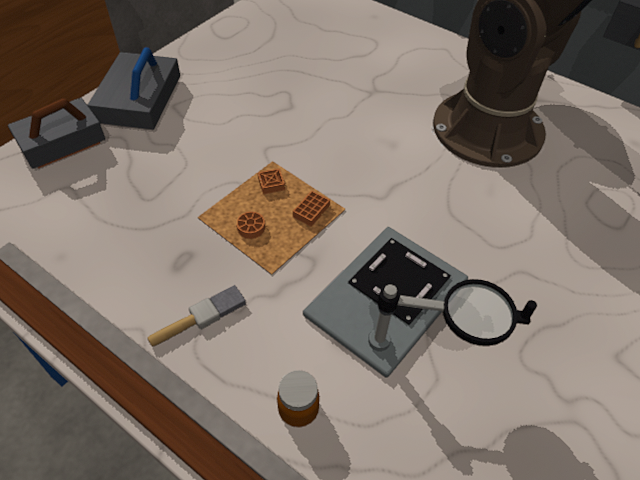

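The top view shows the oblong head at (368,322), stage centre about (244,304), post (211,233), lens (140,272) and knob (101,293). The post end of the stand is up in the image. Next I'll enlarge the crops.

```bash
cat > h.py <<'E'
import numpy as np, cv2
from scipy.spatial.transform import Rotation as R
def ray(c,u,v,z):
    d=R.from_euler("xyz",c["orientation"]).apply([(u-c["cx"])/c["fx"],-(v-c["cy"])/c["fy"],-1])
    return c["eye"]+d*(z-c["eye"][2])/d[2]
def proj(c,p):
    q=R.from_euler("xyz",c["orientation"]).inv().apply(np.atleast_2d(p)-c["eye"])
    return np.c_[c["cx"]-c["fx"]*q[:,0]/q[:,2],c["cy"]+c["fy"]*q[:,1]/q[:,2]]
def totool(s,dp): return R.from_euler("xyz",s["tool_rot"]).inv().apply(dp)
E
python3 - <<'E'
from h import *
a=cv2.imread("pics/top0.png")
x=cv2.resize(a[255:355,195:295],(400,400),interpolation=cv2.INTER_CUBIC)
y=cv2.resize(a[290:350,340:400],(400,400),interpolation=cv2.INTER_CUBIC)
cv2.imwrite("pics/crop1.png",np.hstack([x,y]))
E
```

```text
(no output)
```

View pics/crop1.png

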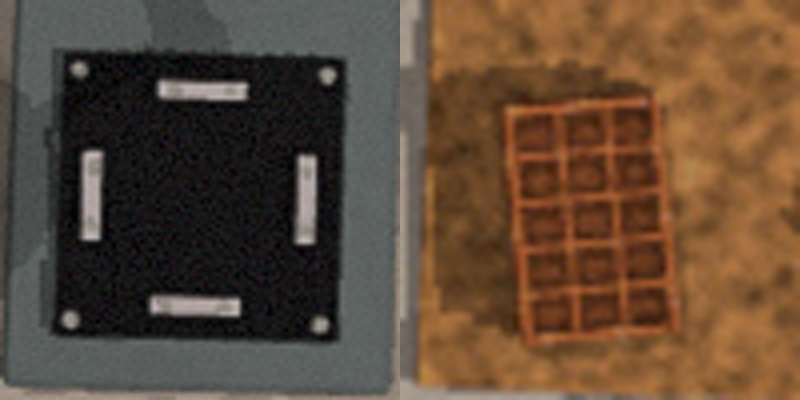

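The left crop shows the stop bars at (203,91), (195,306), (91,196) and (306,199). The right crop shows the stamp's top corners at (506,107), (655,97), (678,333) and (528,342).

```bash
cat > m.py <<'E'
from h import *
from rig import env, eyes, ticket, sense
c=eyes.read_camera("top"); s=sense()
st=np.array([ray(c,194.5+(x+.5)/4,254.5+(y+.5)/4,.030) for x,y in[(203,91),(195,306),(91,196),(306,199)]])
print("stops",np.round(st,4),"c",st.mean(0)); d=st[0]-st[1]; e=st[2]-st[3]
print("len",np.linalg.norm(d),np.linalg.norm(e),"yaw",np.arctan2(d[1],d[0]),np.arctan2(-e[0],e[1])) 
o=np.array([ray(c,339.5+(x-399.5)*.15,289.5+(y+.5)*.15,.022) for x,y in[(506,107),(655,97),(678,333),(528,342)]])
print("ob",np.round(o,4),o.mean(0)); a=(o[0]+o[1]-o[2]-o[3])/2; b=(o[0]+o[3]-o[1]-o[2])/2
print(np.linalg.norm(a),np.linalg.norm(b),"yaw",np.arctan2(a[1],a[0]),np.arctan2(-b[0],b[1]))
print("lens",ray(c,140,272,.155),"knob",ray(c,98.5,294,.187),"post",ray(c,211,232,.175))
print("jar",ray(c,240,145,.075),s["eef_pos"],s["tool_rot"])
yaw=np.arctan2(d[1],d[0]);r=np.array([[np.cos(yaw),-np.sin(yaw)],[np.sin(yaw),np.cos(yaw)]])
print("post exp",st.mean(0)[:2]+r@[.122,.045])
E
python3 m.py
```

```text
stops [[0.5322 0.0637 0.03  ]
 [0.4347 0.069  0.03  ]
 [0.4858 0.1155 0.03  ]
 [0.4817 0.0176 0.03  ]] c [0.48360253 0.06644223 0.03      ]
len 0.09765553856816099 0.09796468142302273 yaw -0.054251659967193416 -0.04126525293673454
ob [[ 0.4747 -0.1376  0.022 ]
 [ 0.4763 -0.1791  0.022 ]
 [ 0.4112 -0.1834  0.022 ]
 [ 0.41   -0.1417  0.022 ]] [ 0.44304959 -0.16045184  0.022     ]
0.06500985172693086 0.04162533120466482 yaw 0.06475401608926024 0.034637413354301996
lens [0.54670274 0.21767775 0.155     ] knob [0.51453559 0.27146712 0.187     ] post [0.60670569 0.10024781 0.175     ]
jar [0.76776926 0.06418534 0.075     ] [0.19643989 0.59295059 0.24171237] [-3.14039276e+00  1.37644334e-04  2.82168246e+00]
post exp [0.60786317 0.10476056]
```

```bash
python3 drive.py '[[0,0,0,-0.185,0.75],[0,0,0,-0.185,0.75],[-0.045,-0.03,0,0,0.75],[-0.045,-0.03,0,0,0.75],[-0.045,-0.03,0,0,0.75],[-0.045,-0.03,0,0,0.75],[-0.045,-0.03,0,0,0.75],[0,-0.05,0,0,0.75],[0,-0.05,0,0,0.75],[0,-0.05,0,0,0.75],[0,-0.05,0,0,0.75],[0,-0.05,0,0,0.75],[0,-0.05,0,0,0.75],[0,-0.05,0,0,0.75],[0,-0.05,0,0,0.75],[0,-0.05,0,0,0.75],[0,-0.05,0,0,0.75],[0,-0.05,0,0,0.75],[0,0,0,0,0.75]]'; python3 - <<'E'
from h import *
from rig import env, eyes, ticket, sense
s=sense();print(s["joints"],s["tool_rot"],totool(s,[.443-s["eef_pos"][0],-.1605-s["eef_pos"][1],.1-s["eef_pos"][2]]))
E
```

```text
clock: 2.52
eef_pos: [0.4558, -0.0985, 0.2423]
tool_rot: [-3.14, -0.0, -3.098]
contact_force: [-0.5, 0.7, -0.5]
gripper_width: 0.751
grasp_force: 0.0
[-0.15595802  0.17121312  0.29532776  1.9621718  -0.05685049  1.01601346
  1.77945969] [-3.14028560e+00 -3.73028003e-05 -3.09818295e+00] [ 0.01546979 -0.06116277  0.14241995]
```

```bash
python3 drive.py '[[0.0155,-0.061,0.04,0,0.75],[0,0,0.05,0,0.75],[0,0,0.05,0,0.75],[0,0,0,0,0.75],[0,0,0,0,0.75]]'; python3 - <<'E'
from h import *
from rig import env, eyes, ticket, sense
c=eyes.read_camera("scene");s=sense();print(totool(s,[.443-s["eef_pos"][0],-.1605-s["eef_pos"][1],.017-s["eef_pos"][2]]))
p=s["eef_pos"]; 
b=np.array([.443,-.1605,.022]);y=.05;ax=np.array([np.cos(y),np.sin(y),0])*.033;ay=np.array([-np.sin(y),np.cos(y),0])*.022
q=proj(c,[b+ax+ay,b+ax-ay,b-ax-ay,b-ax+ay]);print(q)
a=c["pixels"][...,::-1].copy();u,v=q.mean(0).astype(int)
a=cv2.resize(a[v-90:v+60,u-100:u+100],None,fx=4,fy=4,interpolation=3)
for k in q: cv2.circle(a,tuple(int(t) for t in ((k-[u-100,v-90]+.5)*4-.5)),3,(0,255,0),-1)
cv2.imwrite("pics/s1.png",a)
E
```

```text
clock: 3.15
eef_pos: [0.4468, -0.1459, 0.1101]
tool_rot: [-3.142, 0.001, -3.091]
contact_force: [0.5, -0.9, -0.0]
gripper_width: 0.752
grasp_force: 0.0
[ 0.00517777 -0.01415307  0.09354393]
[[310.19866851 220.38458717]
 [291.34757902 210.24994535]
 [310.90434373 189.65769851]
 [329.43787505 199.2094852 ]]
```

View pics/s1.png

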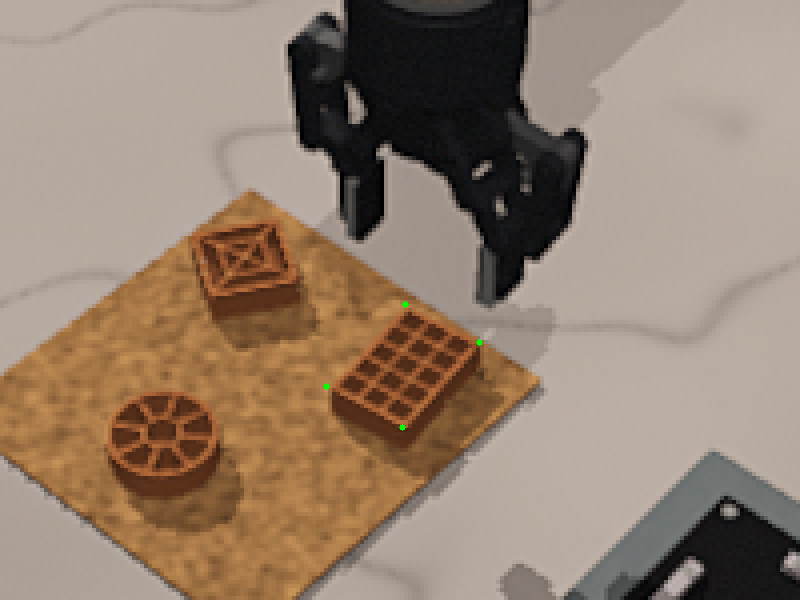

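Projected corners (green) match the stamp to about 1 px in the scene view, and the jaws sit above it. Descend.

```bash
python3 drive.py '[[0.005,-0.014,0,0,0.75],[0,0,0.03,0,0.75],[0,0,0.03,0,0.75],[0,0,0.005,0,0.75],[0,0,0,0,0.75],[0,0,0,0,0.75]]'; python3 - <<'E'
from h import *
from rig import env, eyes, ticket, sense
s=sense();print(totool(s,[.443-s["eef_pos"][0],-.1605-s["eef_pos"][1],.017-s["eef_pos"][2]]))
E
```

```text
clock: 3.95
eef_pos: [0.4424, -0.1609, 0.045]
tool_rot: [-3.141, 0.002, -3.092]
contact_force: [0.2, 0.3, -0.2]
gripper_width: 0.755
grasp_force: 0.0
[-0.00053598  0.00037916  0.02798039]
```

```bash
python3 drive.py '[[0,0,0.014,0,0.75],[0,0,0.013,0,0.75],[0,0,0,0,0.75],[0,0,0,0,0.75],[0,0,0,0,0.4],[0,0,0,0,0.4],[0,0,0,0,0.3],[0,0,0,0,0.3],[0,0,0,0,0.3],[0,0,0,0,0.3]]'
```

```text
clock: 5.2
eef_pos: [0.4418, -0.1605, 0.0173]
tool_rot: [-3.142, 0.001, -3.092]
contact_force: [-1.2, 0.8, 5.9]
gripper_width: 0.5
grasp_force: 61.3
```

```bash
python3 drive.py '[[0,0,-0.01,0,0.3],[0,0,-0.02,0,0.3],[0,0,-0.03,0,0.3],[0,0,-0.025,0,0.3],[-0.01,0.02,0,0.04,0.3],[-0.01,0.04,0,0.058,0.3],[-0.01,0.04,0,0,0.3],[-0.01,0.04,0,0,0.3],[0,0.04,0,0,0.3],[0,0.03,0,0,0.3],[0,0.015,0,0,0.3],[0,0,0,0,0.3],[0,0,0,0,0.3],[0,0,0,0,0.3]]'; cat > t.py <<'E'
from h import *
from rig import env, eyes, ticket, sense
s=sense();y=s["tool_rot"][2]%(2*np.pi)
print(totool(s,[.4824-s["eef_pos"][0],.0664-s["eef_pos"][1],.0375-s["eef_pos"][2]]),"turn",y-(np.pi-.047))
E
python3 t.py;python3 - <<'E'
from h import *
from rig import env, eyes, ticket, sense
c=eyes.read_camera("scene");a=c["pixels"][...,::-1][140:320,300:540]
cv2.imwrite("pics/s2.png",cv2.resize(a,None,fx=3,fy=3,interpolation=3))
E
```

```text
clock: 6.95
eef_pos: [0.488, 0.0625, 0.1018]
tool_rot: [-3.141, -0.0, 3.092]
contact_force: [0.3, -0.8, -1.9]
gripper_width: 0.498
grasp_force: 61.5
[0.00581409 0.00365078 0.06434372] turn -0.0030306777753610348
```

View pics/s2.png

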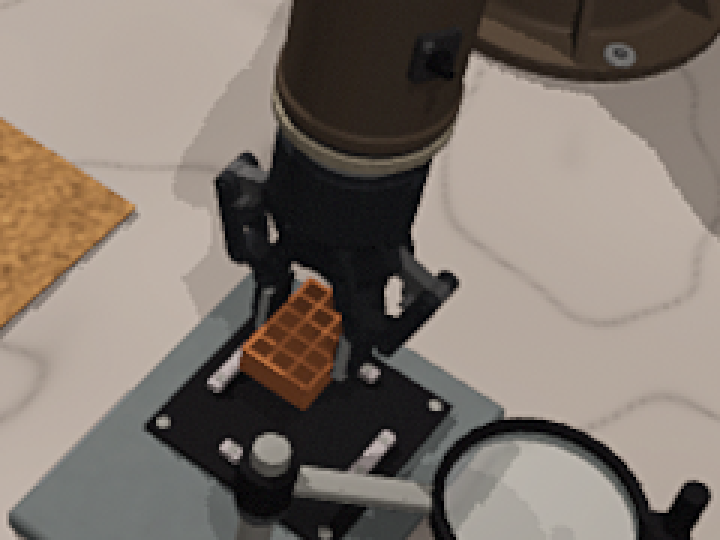

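The stamp is held level over the stage, clear of the lens. Lower it.

```bash
python3 drive.py '[[0.0058,0.0036,0,0,0.3],[0,0,0.02,0,0.3],[0,0,0.02,0,0.3],[0,0,0.012,0,0.3],[0,0,0,0,0.3],[0,0,0,0,0.3],[0,0,0,0,0.3]]'; python3 t.py
```

```text
clock: 7.88
eef_pos: [0.4829, 0.0679, 0.0504]
tool_rot: [3.141, 0.001, 3.094]
contact_force: [0.3, 0.3, -1.5]
gripper_width: 0.497
grasp_force: 61.4
[ 0.00044002 -0.00155621  0.01290056] turn -0.0009233061327837966
```

```bash
python3 drive.py '[[0.0004,-0.0015,0.005,0,0.3],[0,0,0.004,0,0.3],[0,0,0.002,0,0.3],[0,0,0.001,0,0.3],[0,0,0,0,0.3],[0,0,0,0,0.3]]'; python3 t.py
```

```text
clock: 8.62
eef_pos: [0.482, 0.0664, 0.0379]
tool_rot: [3.142, 0.0, 3.094]
contact_force: [-0.1, 0.8, -1.1]
gripper_width: 0.498
grasp_force: 61.4
[-3.53848493e-04  5.87149241e-05  3.71132534e-04] turn -0.000879046678234463
```

```bash
python3 drive.py '[[0,0,0.0005,0,0.3],[0,0,0.0005,0,0.3],[0,0,0,0,0.3],[0,0,0,0,0.3]]';python3 drive.py '[[0,0,0.0005,0,0.3],[0,0,0,0,0.3],[0,0,0,0,0.3]]'
```

```text
clock: 9.12
eef_pos: [0.4821, 0.0664, 0.0373]
tool_rot: [3.141, 0.0, 3.094]
contact_force: [-2.5, -1.1, 8.0]
gripper_width: 0.495
grasp_force: 62.7
clock: 9.5
eef_pos: [0.4821, 0.0664, 0.0373]
tool_rot: [3.141, 0.0, 3.094]
contact_force: [-5.0, -0.2, 17.1]
gripper_width: 0.501
grasp_force: 63.7
```

In contact. Release gently and rise.

```bash
python3 drive.py '[[0,0,-0.0005,0,0.55],[0,0,0,0,0.57],[0,0,0,0,0.6],[0,0,0,0,0.6],[0,0,0,0,0.6]]';python3 drive.py '[[0,0,-0.01,0,0.6],[0,0,-0.02,0,0.6],[0,0,-0.03,0,0.6],[0,0,-0.05,0,0.6],[0,0,-0.05,0,0.6],[0,0,-0.05,0,0.6],[0,0,0,0,0.6],[0,-0.05,0,0,0.6],[0,-0.05,0,0,0.6],[0,-0.05,0,0,0.6],[0,0,0,0,0.6]]'; python3 - <<'E'
from h import *
from rig import env, eyes, ticket, sense
c=eyes.read_camera("top");a=c["pixels"][...,::-1]
cv2.imwrite("pics/t3.png",np.hstack([cv2.resize(a[255:355,195:295],(400,400),interpolation=3),cv2.resize(a[215:315,80:180],(400,400),interpolation=3)]))
E
```

```text
clock: 10.12
eef_pos: [0.4819, 0.0663, 0.0367]
tool_rot: [-3.142, -0.0, 3.094]
contact_force: [-0.3, 0.2, 0.6]
gripper_width: 0.601
grasp_force: 0.0
clock: 11.5
eef_pos: [0.4736, -0.0876, 0.2466]
tool_rot: [-3.14, -0.001, 3.087]
contact_force: [0.7, 0.3, -0.2]
gripper_width: 0.6
grasp_force: 0.0
```

View pics/t3.png

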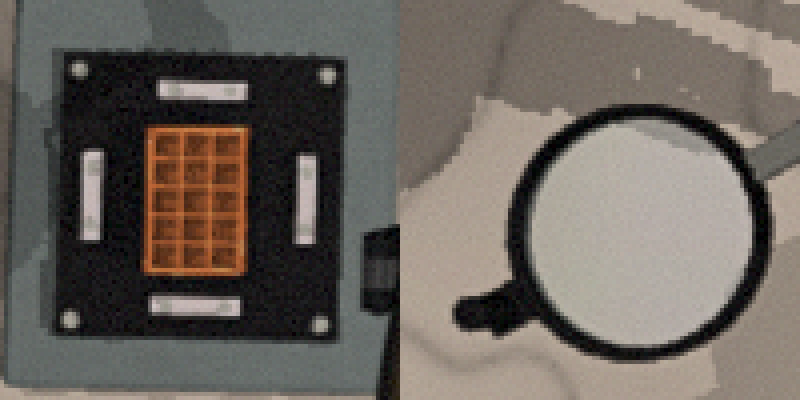

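The stamp sits centred (197,200) between the stops (199,198) and square, which agrees with the expected parallax. Knob is at about (98,293), so swing ≈1.36 rad. Next I'll move over the knob, jaws tangential.

```bash
python3 drive.py '[[-0.0027,0.045,0,0,0.5],[-0.0027,0.045,0,0,0.5],[-0.0027,0.045,0,0,0.4],[-0.0027,0.045,0,0,0.4],[-0.0027,0.045,0,0,0.4],[-0.0027,0.045,0,0,0.4],[-0.0027,0.045,0,0,0.4],[-0.0027,0.045,0,0,0.4],[0,0,0,0.169,0.4],[0,0,0,0.169,0.4],[0,0,0,0.169,0.4],[0,0,0,0.169,0.4],[0,0,0,0.169,0.4],[0,0,0,0.169,0.4],[0,0,0,0,0.4],[0,0,0,0,0.4]]'; cat > k.py <<'E'
from h import *
from rig import env, eyes, ticket, sense
s=sense();print(s["clock"],totool(s,[.5145-s["eef_pos"][0],.2715-s["eef_pos"][1],.177-s["eef_pos"][2]]),"turn",s["tool_rot"][2]-2.073,s["joints"][6])
E
python3 k.py
```

```text
clock: 13.55
eef_pos: [0.5129, 0.2759, 0.2465]
tool_rot: [-3.141, -0.0, 2.085]
contact_force: [0.6, 0.4, -1.0]
gripper_width: 0.397
grasp_force: 0.0
13.55 [-0.00462422 -0.00071351  0.06949852] turn 0.011733927342987283 0.13263376753764053
```

```bash
python3 drive.py '[[-0.0046,-0.0007,0.02,0.012,0.4],[0,0,0.02,0,0.4],[0,0,0,0,0.4],[0,0,0,0,0.4]]'; python3 k.py; python3 - <<'E'
from h import *
from rig import env, eyes, ticket, sense
c=eyes.read_camera("scene");a=c["pixels"][...,::-1]
k=proj(c,[[.5145,.2715,.187]])[0];print(k)
cv2.imwrite("pics/s4.png",cv2.resize(a[200:360,420:620],None,fx=4,fy=4,interpolation=3))
E
```

```text
clock: 14.05
eef_pos: [0.5155, 0.2709, 0.2075]
tool_rot: [3.141, -0.0, 2.069]
contact_force: [-0.7, 0.4, 0.0]
gripper_width: 0.398
grasp_force: 0.0
14.05 [ 0.00099208 -0.00062163  0.0304618 ] turn -0.004124218507325583 0.14922018396697273
[530.33441135 301.39844092]
```

View pics/s4.png

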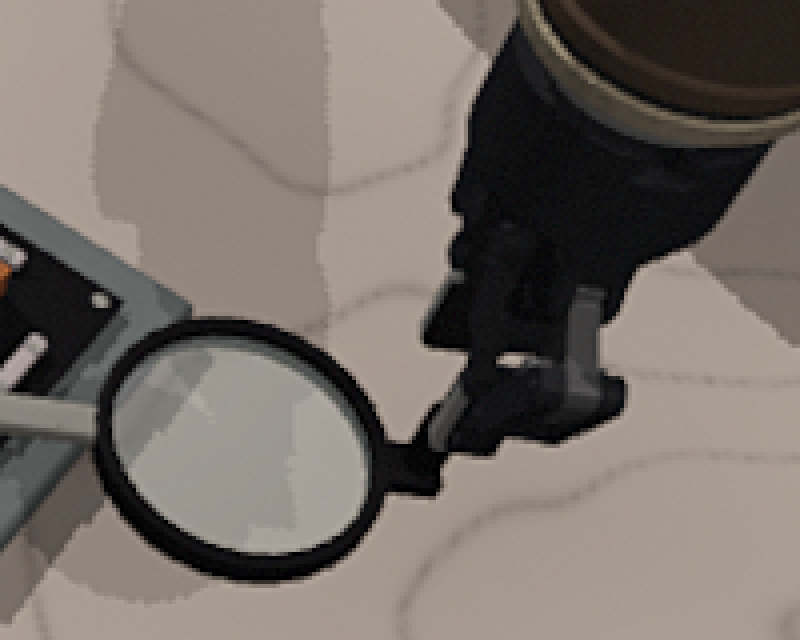

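```bash
python3 - <<'E'
from h import *
from rig import env, eyes, ticket, sense
s=sense();c=eyes.read_camera("scene");r=R.from_euler("xyz",s["tool_rot"])
f=lambda p:np.round((proj(c,p)-[420,200])*4)
P=s["eef_pos"]
print("tcp",f(P),"pads +y/-y tip",f(P+r.apply([[0,.017,.008],[0,-.017,.008],[0,.017,-.03],[0,-.017,-.03]])))
print("knob top/bottom",f([[.5145,.2715,.187],[.5145,.2715,.155]]),"body",f(P+r.apply([[0,0,-.062]])))
a=cv2.imread("pics/scene0.png")[260:350,480:580]
cv2.imwrite("pics/s5.png",cv2.resize(a,None,fx=4,fy=4,interpolation=3));print("scene0 crop knob",(proj(c,[[.5145,.2715,.187],[.5145,.2715,.155]])-[480,260])*4)
E
```

```text
tcp [[458. 374.]] pads +y/-y tip [[455. 430.]
 [447. 346.]
 [493. 368.]
 [484. 282.]]
knob top/bottom [[441. 406.]
 [412. 454.]] body [[523. 267.]]
scene0 crop knob [[201.33764538 165.59376368]
 [172.40660649 213.55642101]]
```

View pics/s5.png

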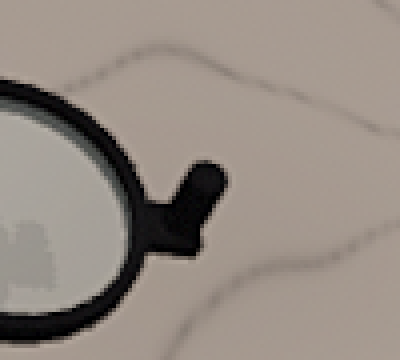

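```bash
python3 - <<'E'
from h import *
from rig import env, eyes, ticket, sense
c=eyes.read_camera("scene");t=eyes.read_camera("top")
print(ray(c,479.5+207.5/4,259.5+179.5/4,.187),ray(t,79.5+71.5/4,214.5+314.5/4,.187))
s=sense();r=R.from_euler("xyz",s["tool_rot"])
for k in ([.5165,.273,.177],): print(totool(s,k-s["eef_pos"]))
E
```

```text
[0.51808546 0.27462663 0.187     ] [0.51592006 0.27317955 0.187     ]
[0.00133874 0.00176588 0.03053118]
```

Both views put the knob at (0.517, 0.274), well inside the 34 mm opening. I'll shift 2 mm, then descend.

```bash
python3 drive.py '[[0.002,0.002,0,0,0.4],[0,0,0.01,0,0.4],[0,0,0.01,0,0.4],[0,0,0.01,0,0.4],[0,0,0,0,0.4],[0,0,0,0,0.3],[0,0,0,0,0.3]]'
```

```text
clock: 15.12
eef_pos: [0.5163, 0.2735, 0.1771]
tool_rot: [3.141, -0.0, 2.068]
contact_force: [0.3, 0.2, -0.1]
gripper_width: 0.304
grasp_force: 0.0
```

Now sweep the arc.

```bash
python3 drive.py '[[0,-0.01,0,-0.05,0.3],[-0.001,-0.019,0,-0.1,0.3],[-0.001,-0.019,0,-0.1,0.3],[-0.001,-0.019,0,-0.1,0.3],[-0.001,-0.019,0,-0.1,0.3],[-0.001,-0.019,0,-0.1,0.3],[0,0,0,0,0.3]]'; cat > q.py <<'E'
from h import *
from rig import env, eyes, ticket, sense
s=sense();d=s["eef_pos"][:2]-[.6072,.1025]
print("r",np.hypot(*d),"th",np.arctan2(d[1],d[0])%(2*np.pi),"yaw",s["tool_rot"][2]%(2*np.pi),"end 3.43",s["moment"])
E
python3 q.py
```

```text
clock: 16.0
eef_pos: [0.4414, 0.2003, 0.1773]
tool_rot: [3.141, -0.0, 2.616]
contact_force: [0.4, 0.7, 0.9]
gripper_width: 0.305
grasp_force: 0.0
r 0.19250371793622842 th 2.6088174360305962 yaw 2.615694829200514 end 3.43 [ 0.01591918 -0.03795632  0.02815786]
```

```bash
python3 drive.py '[[-0.001,-0.019,0,-0.1,0.3],[-0.001,-0.019,0,-0.1,0.3],[-0.001,-0.019,0,-0.1,0.3],[-0.001,-0.019,0,-0.1,0.3],[-0.001,-0.019,0,-0.1,0.3],[-0.001,-0.019,0,-0.1,0.3],[-0.001,-0.019,0,-0.1,0.3],[0,-0.01,0,-0.05,0.3],[0,-0.005,0,-0.03,0.3],[0,0,0,0,0.3],[0,0,0,0,0.3]]'; python3 q.py;  python3 - <<'E'
from h import *
from rig import env, eyes, ticket, sense
c=eyes.read_camera("top");a=c["pixels"][...,::-1]
cv2.imwrite("pics/t5.png",cv2.resize(a[200:360,140:340],None,fx=4,fy=4,interpolation=3))
E
```

```text
clock: 17.38
eef_pos: [0.4226, 0.0583, 0.1769]
tool_rot: [3.142, 0.0, -2.887]
contact_force: [0.6, 0.3, -0.3]
gripper_width: 0.299
grasp_force: 0.0
r 0.18980356162949832 th 3.3765933564939763 yaw 3.3963706210734252 end 3.43 [ 0.00169122 -0.01246709  0.04018159]
```

```bash
python3 drive.py '[[0,-0.007,0,-0.02,0.3],[0,-0.006,0,-0.02,0.3],[0,-0.002,0,-0.01,0.3],[0,0,0,0,0.3],[0,0,0,0,0.3]]'; python3 drive.py '[[0,-0.002,0,0,0.3],[0,-0.002,0,0,0.3],[0,0,0,0,0.3],[0,0,0,0,0.3]]';python3 q.py
```

```text
clock: 18.05
eef_pos: [0.4261, 0.0434, 0.1768]
tool_rot: [3.142, -0.0, -2.836]
contact_force: [0.8, -0.7, -0.3]
gripper_width: 0.301
grasp_force: 0.0
clock: 18.55
eef_pos: [0.4267, 0.0417, 0.1767]
tool_rot: [3.139, -0.001, -2.834]
contact_force: [-3.2, 9.4, 1.2]
gripper_width: 0.298
grasp_force: 5.1
r 0.19050184751612595 th 3.4666071350619445 yaw 3.449574873829525 end 3.43 [2.05826906 0.7905889  0.05192175]
```

At the end stop: the reaction is 10 N against the push, at the expected angle. Back off, open slightly, lift.

```bash
python3 drive.py '[[0,-0.001,0,0,0.3],[0,0,0,0,0.3],[0,0.004,0,0,0.35],[0,0.003,0,0,0.4],[0,0,0,0,0.4],[0,0,0,0,0.4]]'; python3 drive.py '[[0,0,-0.02,0,0.4],[0,0,-0.03,0,0.4],[0,0,-0.04,0,0.4],[0,0,-0.04,0,0.4],[-0.01,-0.04,0,0,0.4],[-0.01,-0.05,0,0,0.4],[-0.01,-0.05,0,0,0.4],[-0.01,-0.05,0,0,0.4],[0,0,0,0,0.4],[0,0,0,0,0.4]]'; python3 - <<'E'
from h import *
from rig import env, eyes, ticket, sense
c=eyes.read_camera("top");a=c["pixels"][...,::-1]
cv2.imwrite("pics/t6.png",cv2.resize(a[200:360,140:340],None,fx=4,fy=4,interpolation=3))
print((proj(c,[[.4836,.0664,.157],[.423,.0484,.187],[.607,.1025,.175]])-[140,200])*4)
E
```

```text
clock: 19.3
eef_pos: [0.4257, 0.045, 0.1768]
tool_rot: [-3.141, 0.0, -2.836]
contact_force: [-0.0, 0.6, 0.3]
gripper_width: 0.399
grasp_force: 0.0
clock: 20.55
eef_pos: [0.5207, -0.1237, 0.3064]
tool_rot: [3.141, -0.001, -2.836]
contact_force: [-0.3, 0.0, -1.1]
gripper_width: 0.396
grasp_force: 0.0
[[381.0701669  436.54858099]
 [420.39285297 599.73854061]
 [278.25240195 127.39369896]]
```

View pics/t6.png

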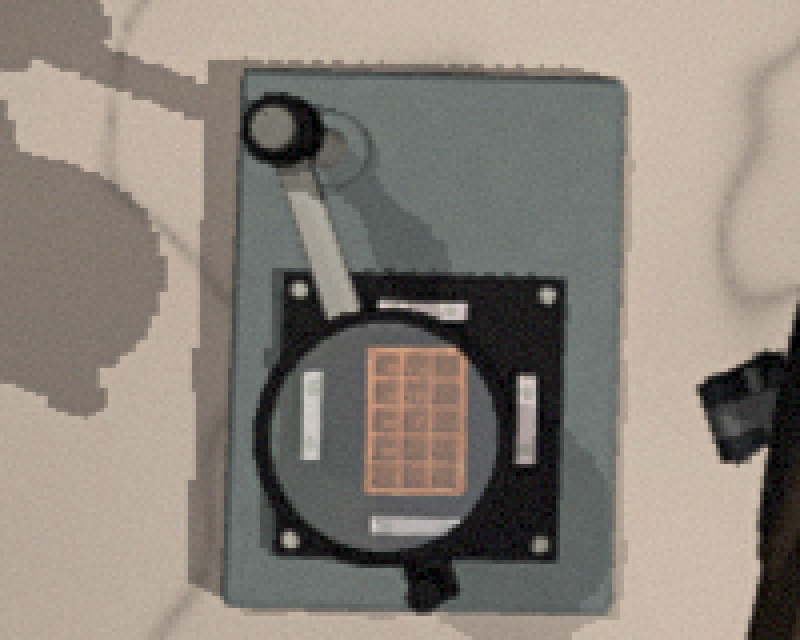

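Lens centre is at (382,436), against (381,437) predicted for the end stop. The stamp sits square between the stops, and the arm is clear.

```bash
python3 -c "
from rig import env, eyes, ticket, sense
print(ticket.job_done())"
```

```text
the job is handed in; nothing more can be done
None
```

The job is handed in at about 21 s: the oblong stamp head lies flat, centred and square on the stage, and the magnifier is swung over it against its end stop and let go; the final image agrees, but no verdict was returned.

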